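Right the fallen sample jar and press its lid home

TASK

A sample jar has been knocked over and its press-on lid has worked loose and stands proud. Stand the jar back upright in the grey spill tray with the other two jars, setting it down without dropping it, and press its lid down fully home. Leave the other two jars standing where they are.

Things in the scene. Friction and masses are not known exactly. Their poses are not given: they have to be found in the camera images.
- jar: The fallen jar, lying on its side on the worktop: off-white plastic, green stripe round its label, blue lid, about 0.1 kg. Round body 40 mm in diameter up to 65 mm from its underside, then a 34 mm neck up to 79 mm on which the lid slides. Origin: centre of the underside; z runs along the jar to the lid (level now, 20 mm above the worktop).
- jar_lid (a joint): The fallen jar's press-on lid, a blue ribbed disc, 40 mm across, 14 mm high, sliding on the neck along the jar's z: 0 = fully home (top 84 mm from the underside, lid down at the shoulder), 0.007 = farthest up (top at 91 mm, 7 mm of neck showing). A tight fit: it takes about 6 N along the axis to move it, it stays where it is left, and it cannot come off.
- jar_lid_top (a point): Centre of the top face of that lid; z along the jar's axis.
- tray: Grey shallow spill tray, fixed, 170 x 240 mm outside (along its x and y axes), rim 21 mm high, walls 4 mm, floor 4 mm thick. Origin: centre of its underside; z up. The near half (its -x side) is empty; the two other jars stand in its far half (+x).
- jar_red: Jar with a red stripe and a blue lid. It stands upright in the far half of the tray. Same make and size as the fallen jar, its lid fully down (84 mm tall). Origin: centre of its underside, z up through the lid.
- jar_yellow: Jar with a yellow stripe and a blue lid. It stands upright in the far half of the tray. Same make and size as the fallen jar, its lid fully down (84 mm tall). Origin: centre of its underside, z up through the lid.

How it is judged:
By the outcome, as a careful person would: the job done as asked, in the order asked, and still so for the second after the job is handed in, with the robot touching nothing.
It also fails if it takes over 64 s, if anything falls off the work surface, if the arm or the gripper's body presses on something with over 40 N, if the wrist force passes 120 N, or if a joint passes its speed limit or range.

ROBOT

A 6-joint arm with a two-finger parallel gripper is mounted at the origin on a cart in front of the work surface, level with it; the furniture and walls round the work are solid. World frame = base frame: x ahead of the robot, y to its left, z up, the work surface at z = 0. Lengths are in m, angles in rad, forces in N, time in s.
With the tool pointing down it reaches from about 0.275 to 0.75 m from the base axis. Payload 10.2 kg.
Tool frame: the origin (TCP) lies midway between the tips of the shut fingers; the grasp point (between the pads) lies 19 mm behind it (env.hold_point_z is the distance from the TCP to the grasp point, in m); z points along the fingers, y is the line along which they close (so a half turn about z gives the same grasp; the last joint's range is limited). The gripper opens to 85 mm and grips with 20 to 120 N. Pads are 22 mm wide; open, the fingers measure 114 mm over their backs; the gripper's body (76 mm by 85 mm) begins 54 mm behind the grasp point. The pads swing forward as they close: fully open they stand 13 mm farther back than shut.
Start: joints at [-1.486, 0.313, 1.498, -0, 1.331, -0.223], TCP at [0.159, -0.5, 0.194] pointing down, gripper open.
Joint ranges: [-2.94, 2.94], [-0.97, 2.17], [0.19, 2.56], [-1.23, 4.37], [0.02, 3.11], [-2.88, 2.88]. Speed limits (rad/s): [2.39, 2.39, 3.01, 3.14, 3.14, 3.14].

INTERFACE

Orientations are given as a unit quaternion [x, y, z, w].
In Python, from bench import env, kinematics, monitor, eyes, job gives the robot as it stands. The module is installed in compiled form; this text tells all that it offers. Calls block until the motion is done:
- env.reach(position, orientation): joint-space move of the TCP to a pose.
- env.movel(position, velocity=0.15, frame=None, guard=None): straight line of the TCP; frame=None keeps the orientation; velocity is the mean speed in m/s. With guard (N) it stops when the force on the tool has changed by that much, and returns True; else False.
- env.set_joints(angles): joint-space move.
- env.release() and env.close_gripper(effort=None): open the fingers fully, or close them until they stop; effort is the grip in N (None keeps the last).
- env.hold(seconds).
- kinematics.ik(position, orientation): joint angles nearest the present ones, or None.
- monitor.sense(): the state.
- eyes.grab_frame(name): name is "scene" or "side" or "wrist"; returns a dict with "frame" (420x560x3 uint8, red, green, blue), "mtx" (3x3 intrinsics, pixels), "view" (4x4, takes a point from world to camera coordinates). Camera axes: x right, y down, z forward; pixel columns grow to the right and rows downward; lengths in m; the calibration is good to about 2 mm. A picture is of the moment at which its call begins. There is no depth.
A pose or a line that the arm cannot do raises env.MotionError and nothing moves.
- job.hand_in(): hands the job in; it is judged then, once.
The state is a dict: "clock": time; "joints": joint angles; "qvel": joint speeds; "joint_efforts": joint torques, N m; "position": TCP position; "ee_rot": TCP orientation; "contact_force": force on the tool from outside, world axes, zero at the start; "ft_torque": the same for the moment, N m; "finger_gap": opening from 0.0 (shut) to 1.0 (fully open); "gripper_force": force on a finger pad.
Only numpy, scipy, OpenCV 4.12 (cv2) and the standard library are available. Lean on these libraries where they do the work, as an engineer would, in place of code of your own. Each camera call takes 0.05 s, during which the arm holds its last target. There are 200 camera calls.

## Working session

There is one attempt and no reset: what is moved stays moved. The work goes in short steps, each a Python script; the robot and the scene stay as the last script left them, time stands still between calls to the robot, and variables do not carry over. Pictures are saved under pics/ and viewed, at most 10 in all, crops included, and the job is handed in when it is done.

```bash
mkdir -p pics; python3 - <<'E'
from bench import env, kinematics, monitor, eyes, job
import cv2,numpy as np,pickle
d={}
for n in("scene","side","wrist"):
    d[n]=eyes.grab_frame(n); cv2.imwrite(f"pics/a_{n}.png",d[n]["frame"][:,:,::-1])
    V=d[n]["view"]; print(n,np.round(-V[:3,:3].T@V[:3,3],3),np.round(V[2,:3],2))
pickle.dump(d,open("a.pkl","wb"))
s=monitor.sense();print(s["clock"],s["ee_rot"],env.hold_point_z)
E
```

```text
scene [0.185 0.868 0.783] [ 0.32 -0.72 -0.61]
side [0.306 0.964 0.587] [ 0.26 -0.85 -0.46]
wrist [ 0.226 -0.479  0.375] [-0.26 -0.08 -0.96]
0.15 [ 9.88180944e-01  1.53291262e-01  4.61569045e-05 -4.57814382e-04] 0.0187
```

View pics/a_scene.png

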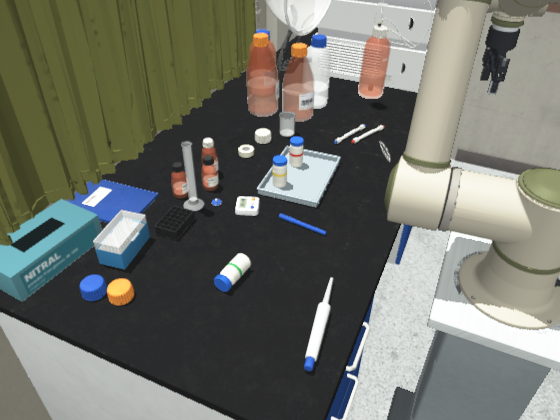

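View pics/a_side.png

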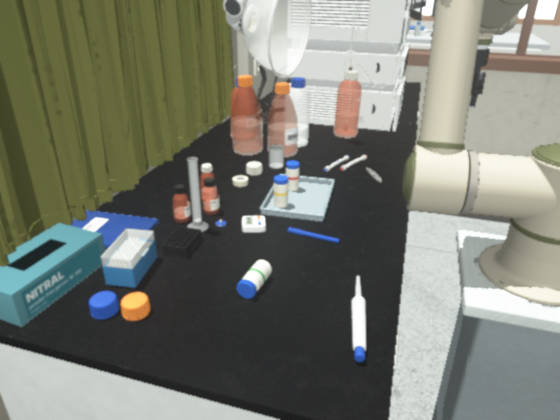

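The scene view shows the fallen jar at about (232,272), with its lid end at (222,282) and base at (245,260). The tray corners are near (258,193), (318,203), (341,157) and (296,148). In the side view the jar is at (255,278), with its lid end at (246,289) and base at (265,266).

```bash
cat > h.py <<'E'
import numpy as np,cv2
def ray(f,p):
    V=np.array(f["view"]);R=V[:3,:3];c=-R.T@V[:3,3]
    d=R.T@np.linalg.solve(np.array(f["mtx"]),[p[0],p[1],1.]);return c,d/np.linalg.norm(d)
def onz(f,p,z):
    c,d=ray(f,p);return c+d*(z-c[2])/d[2]
def tri(obs):
    A=np.zeros((3,3));b=np.zeros(3)
    for f,p in obs:
        c,d=ray(f,p);P=np.eye(3)-np.outer(d,d);A+=P;b+=P@c
    return np.linalg.solve(A,b)
def proj(f,X):
    V=np.array(f["view"]);q=np.array(f["mtx"])@(V[:3,:3]@np.asarray(X)+V[:3,3]);return q[:2]/q[2]
E
python3 - <<'E'
from h import *;import pickle
d=pickle.load(open("a.pkl","rb"));s,e,w=d["scene"],d["side"],d["wrist"]
np.set_printoptions(precision=4,suppress=True)
print("jar",tri([(s,(232,272)),(e,(255,278))]))
for n,p in dict(lid=(222,282),base=(245,260)).items():print(n,onz(s,p,.02))
for p in dict(lid=(246,289),base=(265,266)).values():print(onz(e,p,.02))
for p in[(258,195),(318,204),(341,157),(295,148)]:print("tray",onz(s,p,.01))
for p,q in[((280,158),(281,177)),((296,140),(292,163))]:print("top",onz(s,p,.084),tri([(s,p),(e,q)]))
V=np.array(w["view"]);import bench
print(V,w["mtx"])
E
```

```text
jar [0.5673 0.2412 0.0276]
lid [0.577 0.27  0.02 ]
base [0.563 0.189 0.02 ]
[0.5753 0.2725 0.02  ]
[0.5642 0.1836 0.02  ]
tray [ 0.6518 -0.0581  0.01  ]
tray [ 0.4892 -0.0903  0.01  ]
tray [ 0.5078 -0.3417  0.01  ]
tray [ 0.6558 -0.33    0.01  ]
top [ 0.6276 -0.1485  0.084 ] [ 0.6245 -0.1408  0.0894]
top [ 0.6255 -0.2582  0.084 ] [ 0.6223 -0.2491  0.09  ]
[[ 0.3022 -0.9532 -0.0013 -0.5247]
 [-0.916  -0.2908  0.2765 -0.0363]
 [-0.2639 -0.0823 -0.961   0.3809]
 [ 0.      0.      0.      1.    ]] [[342.8826   0.     277.6583]
 [  0.     342.8826 206.6632]
 [  0.       0.       1.    ]]
```

```bash
cat >> h.py <<'E'
from scipy.spatial.transform import Rotation as Ro
def ori(az,tilt):
    """tool x toward azimuth az when tilt=0 and tool down; tilt leans the hand toward az (tool z = down & away from az)."""
    x=np.array([np.cos(az),np.sin(az),0]);u=np.array([0,0,1.])
    z=-np.cos(tilt)*u-np.sin(tilt)*x; X=np.cos(tilt)*x-np.sin(tilt)*u
    return Ro.from_matrix(np.c_[X,np.cross(z,X),z]).as_quat()
def tcp(grasp,q,h=.0187): return np.asarray(grasp)+h*Ro.from_quat(q).as_matrix()[:,2]
# upright after pick: tool z turned by +90 deg about closing axis -> tilt+90 with x up: see place()
def place(az,tilt): # hand on side az; z = points away from az and down by tilt; x up
    o=np.array([np.cos(az),np.sin(az),0]);u=np.array([0,0,1.])
    z=-np.cos(tilt)*o-np.sin(tilt)*u; X=np.cos(tilt)*u-np.sin(tilt)*o
    return Ro.from_matrix(np.c_[X,np.cross(z,X),z]).as_quat()
E
python3 - <<'E'
from h import *;from bench import env, kinematics, monitor, eyes
import pickle
az=np.arctan2(.085,.012)
for t in(.35,.52,.7):
  q=ori(az,t);print("pick",t,[kinematics.ik(list(tcp([.568,.225,z]),),list(q)) is not None for z in(.02,.12,.25)])
  for a in np.radians(np.arange(60,301,20)):
    q=place(a,t)
    print(t,round(np.degrees(a)),[None if k is None else np.round(k,1).tolist() for k in [kinematics.ik(list(tcp([.535,-.2,z],q)),list(q)) for z in(.044,.15)]])
q=ori(az,0)
d=[]
for p in([.555,.17,.25],[.56,.23,.22]):
    env.reach(p,list(q)) if not d else env.movel(p,velocity=.1); d.append(eyes.grab_frame("wrist"))
    print(monitor.sense()["clock"],monitor.sense()["joints"])
pickle.dump(d,open("b.pkl","wb"))
cv2.imwrite("pics/b.png",np.hstack([f["frame"] for f in d])[:,:,::-1][::1,::1])
im=cv2.imread("pics/b.png");cv2.imwrite("pics/b.png",cv2.resize(np.vstack([im[:,:560],im[:,560:]]),None,fx=.7,fy=.7))
E
```

```text
Traceback (most recent call last):
TypeError: tcp() missing 1 required positional argument: 'q'
```

```bash
python3 - <<'E'
from h import *;from bench import env, kinematics, monitor, eyes
import pickle
az=np.arctan2(.085,.012)
for t in(.35,.52,.7):
  q=ori(az,t);print("pick",t,[kinematics.ik(list(tcp([.568,.225,z],q)),list(q)) is not None for z in(.02,.12,.25)])
  for a in np.radians(np.arange(60,301,20)):
    q=place(a,t)
    print(t,round(np.degrees(a)),[None if k is None else np.round(k,1).tolist() for k in [kinematics.ik(list(tcp([.535,-.2,z],q)),list(q)) for z in(.044,.15)]])
q=ori(az,0)
d=[]
for p in([.555,.17,.25],[.56,.23,.22]):
    env.reach(p,list(q)) if not d else env.movel(p,velocity=.1); d.append(eyes.grab_frame("wrist"))
    print(monitor.sense()["clock"],monitor.sense()["joints"])
pickle.dump(d,open("b.pkl","wb"))
cv2.imwrite("pics/b.png",cv2.resize(np.vstack([f["frame"] for f in d])[:,:,::-1],None,fx=.7,fy=.7))
E
```

```text
pick 0.35 [True, True, True]
0.35 60 [[-0.1, 1.0, 1.2, -1.1, 1.6, -2.4], [-0.1, 0.9, 1.3, -1.1, 1.7, -2.5]]
0.35 80 [None, None]
0.35 100 [None, None]
0.35 120 [[-0.2, 0.7, 2.1, 4.1, 1.0, -1.9], [-0.2, 0.5, 2.1, 4.3, 0.9, -2.1]]
0.35 140 [[-0.5, 0.7, 2.3, 3.4, 1.0, -1.6], [-0.5, 0.4, 2.3, 3.5, 0.7, -1.7]]
0.35 160 [[-0.7, 0.7, 2.3, 2.7, 1.1, -1.5], [-0.7, 0.3, 2.3, 2.6, 0.8, -1.3]]
0.35 180 [[-1.0, 0.7, 2.2, 2.1, 1.1, -1.4], [-1.0, 0.4, 2.3, 1.9, 1.0, -1.1]]
0.35 200 [[-1.1, 0.7, 2.1, 1.6, 1.2, -1.2], [-1.1, 0.5, 2.1, 1.5, 1.2, -0.9]]
0.35 220 [[-1.1, 0.8, 1.8, 1.2, 1.4, -1.0], [-1.1, 0.6, 1.8, 1.2, 1.4, -0.8]]
0.35 240 [[-1.0, 0.9, 1.5, 1.0, 1.6, -1.0], [-1.0, 0.7, 1.5, 1.0, 1.7, -0.8]]
0.35 260 [[-0.9, 1.0, 1.2, 0.8, 1.8, -0.9], [-0.9, 0.9, 1.2, 0.8, 2.0, -0.8]]
0.35 280 [[-0.8, 1.2, 0.9, 0.6, 2.1, -1.0], [-0.8, 1.0, 0.9, 0.7, 2.2, -0.9]]
0.35 300 [[-0.7, 1.3, 0.6, 0.4, 2.3, -1.1], [-0.7, 1.2, 0.7, 0.5, 2.5, -1.0]]
pick 0.52 [True, True, True]
0.52 60 [[-0.2, 0.9, 1.3, -1.0, 1.5, -2.4], [-0.2, 0.8, 1.3, -1.0, 1.6, -2.5]]
0.52 80 [[-0.1, 0.8, 1.6, -1.2, 1.2, -2.4], [-0.1, 0.7, 1.5, 
[... 1220 characters left out ...]
9, 0.2, 2.1, 1.4, 0.6, -0.4]]
0.7 200 [[-0.9, 0.6, 2.0, 1.3, 0.9, -0.8], [-0.9, 0.3, 2.0, 1.1, 1.0, -0.5]]
0.7 220 [[-1.0, 0.6, 1.8, 1.0, 1.1, -0.8], [-1.0, 0.5, 1.8, 0.9, 1.2, -0.6]]
0.7 240 [[-0.9, 0.8, 1.6, 0.8, 1.3, -0.8], [-0.9, 0.6, 1.5, 0.8, 1.5, -0.7]]
0.7 260 [[-0.9, 0.9, 1.3, 0.6, 1.6, -0.9], [-0.9, 0.7, 1.3, 0.6, 1.7, -0.8]]
0.7 280 [[-0.8, 1.0, 1.1, 0.5, 1.8, -1.0], [-0.8, 0.8, 1.1, 0.5, 2.0, -0.9]]
0.7 300 [[-0.7, 1.1, 0.9, 0.3, 2.0, -1.2], [-0.7, 1.0, 0.8, 0.3, 2.2, -1.2]]
2.95 [ 9.43191952e-02  4.07719772e-01  1.21937095e+00 -7.60845401e-05
  1.51463824e+00  2.35700704e-01]
3.825 [ 1.95859696e-01  4.78707948e-01  1.18953406e+00 -1.41822327e-04
  1.47270970e+00  3.36492133e-01]
```

View pics/b.png

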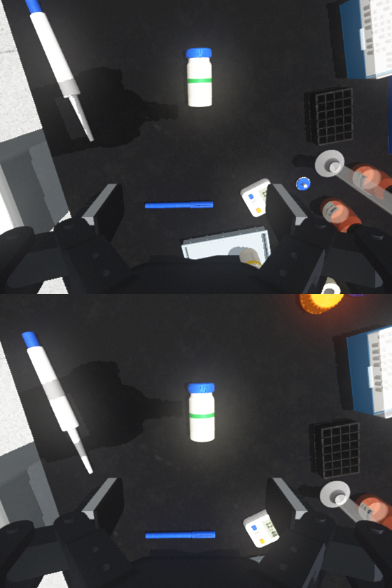

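The wrist views (full-size pixels) show the jar upright in the picture. View 1 has the lid top at about (286,67) and the base at (286,152); view 2 has about (287,126) and (289,210). Next I'll segment it for precise values and view the tray from the wrist.

```bash
python3 - <<'E'
from h import *;from bench import env, monitor, eyes
import pickle
np.set_printoptions(precision=4,suppress=True)
d=pickle.load(open("b.pkl","rb"));E=[]
for f,(r0,r1) in zip(d,((50,170),(110,230))):
    m=(f["frame"].max(2)>90).astype(np.uint8);m[:r0]=0;m[r1:]=0;m[:,:250]=0;m[:,325:]=0
    n,L,st,_=cv2.connectedComponentsWithStats(m);k=1+st[1:,4].argmax();ys,xs=np.where(L==k)
    a,b=[np.array([xs[s].mean(),e]) for s,e in((ys<ys.min()+12,ys.min()-.5),(ys>ys.max()-12,ys.max()+.5))]
    # green stripe and blue lid rows
    im=f["frame"].astype(int);g=(im[...,1]>im[...,0]+40)&(im[...,1]>im[...,2]+30)&(L==k);bl=(im[...,2]>im[...,0]+60)&(L==k)
    gy,gx=np.where(g);by,bx=np.where(bl)
    G=np.array([gx.mean(),gy.mean()]);B=np.array([bx.mean(),by.max()+.5]);E.append((a,b,G,B));print(st[k],a,b,G,B)
for i,n in enumerate(("lid","base","stripe","lidedge")):
    print(n,tri([(d[j],E[j][i]) for j in(0,1)]),[onz(d[j],E[j][i],.02) for j in(0,1)])
q=ori(0.0,0);w=[]
for p in([.50,-.2,.30],[.42,-.23,.28]):
    env.reach(p,list(q)) if not w else env.movel(p,velocity=.1); w.append(eyes.grab_frame("wrist"))
print(monitor.sense()["clock"],monitor.sense()["joints"])
pickle.dump(w,open("c.pkl","wb"))
cv2.imwrite("pics/c.png",cv2.resize(np.vstack([f["frame"] for f in w])[:,:,::-1],None,fx=.7,fy=.7))
E
```

```text
[ 265   68   39   85 2978] [284.1469  67.5   ] [285.2519 152.5   ] [284.6493 114.8626] [283.912  83.5  ]
[ 268  126   41   86 3115] [287.6142 125.5   ] [288.5231 211.5   ] [287.9078 173.7926] [287.1738 141.5   ]
lid [0.5779 0.2798 0.0277] [array([0.5782, 0.2806, 0.02  ]), array([0.578 , 0.2794, 0.02  ])]
base [0.5664 0.1894 0.0428] [array([0.5666, 0.1865, 0.02  ]), array([0.5661, 0.1825, 0.02  ])]
stripe [0.5714 0.2301 0.0383] [array([0.5718, 0.2297, 0.02  ]), array([0.5713, 0.2267, 0.02  ])]
lidedge [0.5753 0.2633 0.0291] [array([0.5757, 0.2639, 0.02  ]), array([0.5752, 0.2625, 0.02  ])]
6.575 [-0.7456  0.1604  1.4672  0.0001  1.5138  0.8246]
```

View pics/c.png

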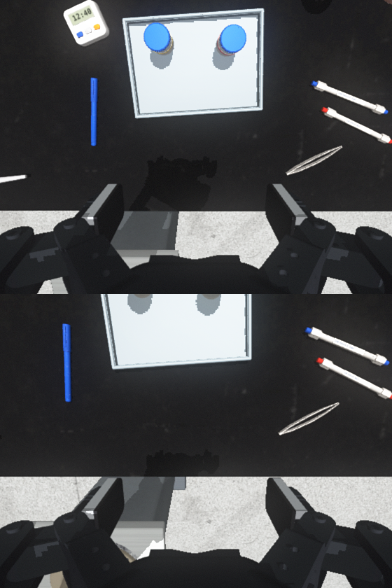

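Wrist view 1 of the tray (full-size pixels) has corners at (176,18), (376,13), (376,156) and (193,168), and lids at (226,53) and (333,53). View 2 has the near corners at (160,109) and (359,93). The near half is empty, so I'll compute the poses and pick.

```bash
python3 - <<'E'
from h import *;from bench import env, kinematics, monitor, eyes
import pickle
np.set_printoptions(precision=4,suppress=True)
w=pickle.load(open("c.pkl","rb"))
for p in[(176,18),(376,13),(376,156),(193,168)]:print("rim",onz(w[0],p,.021))
print("tri near",tri([(w[0],(193,168)),(w[1],(160,109))]),tri([(w[0],(376,156)),(w[1],(359,93))]))
for p in[(226,53),(333,53)]:print("lid",onz(w[0],p,.084))
base=np.array([.5664,.1894,.02]);top=np.array([.5779,.2798,.02]);a=(top-base)/np.linalg.norm(top-base)
az=np.arctan2(a[1],a[0]);t=.45;q=ori(az,t);g=base+.042*a;g[2]=.025
P=tcp(g,q);R=Ro.from_quat(q).as_matrix()
env.reach(list(P-.10*R[:,2]),list(q))
print("guard",env.movel(list(P),velocity=.08,guard=8),monitor.sense()["position"]-P)
env.close_gripper(effort=30)
s=monitor.sense();print(s["clock"],s["finger_gap"],s["gripper_force"],s["contact_force"])
J=np.eye(4);J[:3,:3]=np.c_[[0,0,1],np.cross(a,[0,0,1]),a];J[:3,3]=base
T=np.eye(4);T[:3,:3]=Ro.from_quat(s["ee_rot"]).as_matrix();T[:3,3]=s["position"]
np.save("rel.npy",np.linalg.inv(J)@T)
env.movel(list(np.array(s["position"])+[0,0,.18]),velocity=.12)
s=monitor.sense();print(s["clock"],s["finger_gap"],s["gripper_force"],s["contact_force"])
f=[eyes.grab_frame(n)["frame"] for n in("scene","wrist")]
cv2.imwrite("pics/d.png",cv2.resize(np.vstack(f)[:,:,::-1],None,fx=.7,fy=.7))
E
```

```text
rim [ 0.6746 -0.0764  0.021 ]
rim [ 0.6802 -0.3175  0.021 ]
rim [ 0.5085 -0.3313  0.021 ]
rim [ 0.492  -0.0846  0.021 ]
tri near [ 0.4895 -0.0808  0.0082] [ 0.5083 -0.3304  0.0215]
lid [ 0.6268 -0.144   0.084 ]
lid [ 0.6269 -0.2585  0.084 ]
guard False [0.0003 0.0003 0.0005]
10.8083 -0.005550921656179626 3.888295156066306 [0.046  1.1732 7.6358]
12.4667 -0.001743702976896516 0.0 [-0.5784 -0.2328  0.5307]
```

View pics/d.png

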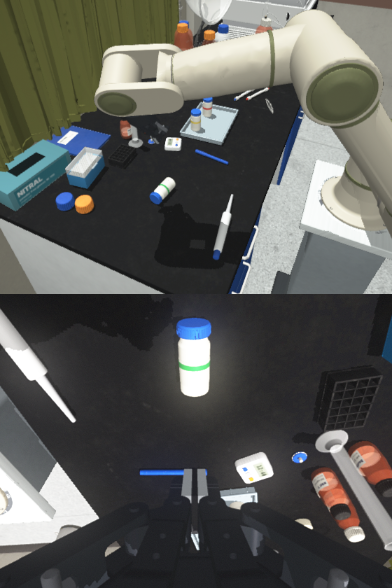

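The picture after the grasp shows the fingers shut and empty. The jar is still lying on the worktop: scene (233,273), wrist about (277,90). I'll measure it again with the wrist camera tilted and compare.

```bash
python3 - <<'E'
from h import *;from bench import env, kinematics, monitor, eyes
import pickle
np.set_printoptions(precision=4,suppress=True)
s=monitor.sense();print(s["position"],s["ee_rot"],s["finger_gap"])
w=eyes.grab_frame("wrist");e=eyes.grab_frame("scene");f2=eyes.grab_frame("side")
pickle.dump([w,e,f2],open("d.pkl","wb"))
print("proj TCP in wrist",proj(w,s["position"]),"scene",proj(e,s["position"]))
R=Ro.from_quat(s["ee_rot"]).as_matrix();V=np.array(w["view"]);c=-V[:3,:3].T@V[:3,3]
print("cam in tool",R.T@(c-s["position"]))
V=np.array(pickle.load(open("a.pkl","rb"))["wrist"]["view"])
print("cam0 in tool",Ro.from_quat([.98818,.15329,0,-.0004578]).as_matrix().T@(-V[:3,:3].T@V[:3,3]-[.159,-.5,.194]))
def ends(f,c0,c1,r0,r1):
    im=f["frame"].astype(int);m=(im.max(2)>90).astype(np.uint8);M=np.zeros_like(m);M[r0:r1,c0:c1]=m[r0:r1,c0:c1]
    n,L,st,ct=cv2.connectedComponentsWithStats(M);k=1+st[1:,4].argmax();B=L==k
    bl=(im[...,2]>im[...,0]+60)&B;g=(im[...,1]>im[...,0]+40)&(im[...,1]>im[...,2]+30)&B
    return st[k],[np.array(np.where(x))[::-1].mean(1) for x in(bl,g,B)]
A=[ends(w,240,320,20,160),ends(e,205,260,245,300),ends(f2,230,280,250,305)]
for x in A:print(x)
for i in range(3):print(["lid","stripe","body"][i],tri([(f,x[1][i]) for f,x in zip((w,e,f2),A)]),[onz(f,x[1][i],.03) for f,x in zip((w,e,f2),A)])
E
```

```text
[0.5713 0.223  0.1891] [ 0.7314  0.6443 -0.1679  0.1473] 0.0019766731644462006
proj TCP in wrist [278.021  235.0488] scene [231.0316 209.324 ]
cam in tool [ 0.069  -0.0001 -0.1819]
cam0 in tool [ 0.07    0.0004 -0.1814]
(array([ 252,   34,   60,  114, 5244], dtype=int32), [array([277.1416,  49.2135]), array([277.6522, 104.4381]), array([279.1268,  89.1055])])
(array([214, 253,  37,  39, 766], dtype=int32), [array([222.1783, 282.5609]), array([235.5745, 267.1915]), array([231.9739, 271.8538])])
(array([236, 259,  36,  40, 846], dtype=int32), [array([245.7416, 288.4966]), array([257.5172, 271.3793]), array([253.6028, 278.3475])])
lid [0.5766 0.2702 0.0191] [array([0.5769, 0.2734, 0.03  ]), array([0.5707, 0.2791, 0.03  ]), array([0.5716, 0.2833, 0.03  ])]
stripe [0.5689 0.2244 0.0293] [array([0.5713, 0.2262, 0.03  ]), array([0.5666, 0.2267, 0.03  ]), array([0.5684, 0.2209, 0.03  ])]
body [0.5728 0.2348 0.0201] [array([0.5744, 0.2402, 0.03  ]), array([0.5669, 0.2426, 0.03  ]), array([0.568 , 0.2466, 0.03  ])]
```

```bash
python3 - <<'E'
from h import *;from bench import env, kinematics, monitor, eyes
import pickle
np.set_printoptions(precision=4,suppress=True)
env.release()
base=np.array([.5664,.1894,.02]);top=np.array([.5779,.2798,.02]);a=(top-base)/np.linalg.norm(top-base)
az=np.arctan2(a[1],a[0]);q=ori(az,.45);g=base+.042*a;g[2]=.024
P=tcp(g,q)
print("guard",env.movel(list(P),velocity=.12,guard=8),monitor.sense()["position"]-P)
s=monitor.sense();print(s["clock"],s["position"],s["finger_gap"],s["contact_force"])
f=[eyes.grab_frame(n) for n in("scene","side","wrist")]
pickle.dump(f,open("e.pkl","wb"));print([proj(x,s["position"]) for x in f])
c=[cv2.resize(x["frame"][r-60:r+60,c-100:c+100],None,fx=3,fy=3) for x,r,c in((f[0],270,235),(f[1],275,258))]
c.append(cv2.resize(f[2]["frame"],(0,0),fx=.5,fy=.5))
v=np.zeros((600,800,3),np.uint8);v[:300,:400]=cv2.resize(c[0],(400,300));v[:300,400:]=cv2.resize(c[1],(400,300));v[300:510,:280]=c[2]
cv2.imwrite("pics/e.png",v[:520,:,::-1])
E
```

```text
guard False [0.0004 0.0001 0.0007]
15.1667 [0.571  0.2231 0.0078] 0.9997993270555526 [-0.3661 -0.7173 -0.6368]
[array([235.0028, 272.5197]), array([256.1038, 280.3275]), array([278.1571, 235.1571])]
```

View pics/e.png

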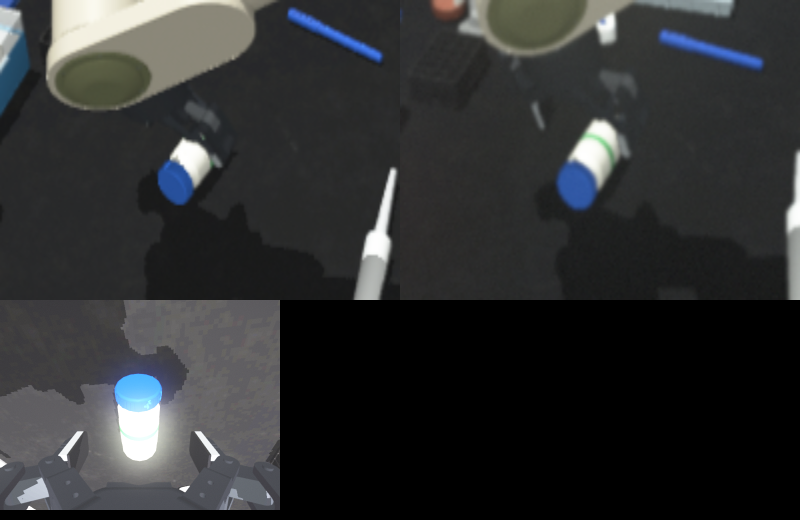

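In the tilted pre-grasp view the fingers straddle the jar at its stripe (wrist column 277). The open tips sit about 13 mm back, so the pad ends are probably too high. I'll go lower and close while watching.

```bash
python3 - <<'E'
from h import *;from bench import env, kinematics, monitor, eyes
import pickle
np.set_printoptions(precision=4,suppress=True)
s=monitor.sense();P=np.array(s["position"]);P[2]=.003
print("guard",env.movel(list(P),velocity=.03,guard=6))
def st():
    s=monitor.sense();print(round(s["clock"],2),np.array(s["position"]),s["finger_gap"],s["gripper_force"],s["contact_force"])
st();f0=eyes.grab_frame("wrist");env.close_gripper(effort=25);st();f=[f0,eyes.grab_frame("wrist"),eyes.grab_frame("side")];env.hold(.3);st()
v=np.vstack([np.hstack([cv2.resize(x["frame"],(400,300)) for x in f[:2]]),np.hstack([cv2.resize(f[2]["frame"][215:335,180:340],(400,300)),np.zeros((300,400,3),np.uint8)])])
cv2.imwrite("pics/f.png",v[:,:,::-1])
E
```

```text
guard False
15.61 [0.5707 0.223  0.0027] 0.9980021621861859 0.0 [0.057  0.9182 0.0844]
16.54 [0.5742 0.2239 0.0089] 0.00015350849315637607 15.214514269027859 [-0.7102  3.0049 30.1078]
16.94 [0.5742 0.2239 0.0089] 0.0012423256923038068 15.210827754344791 [-0.7615  3.2125 29.4886]
```

View pics/f.png

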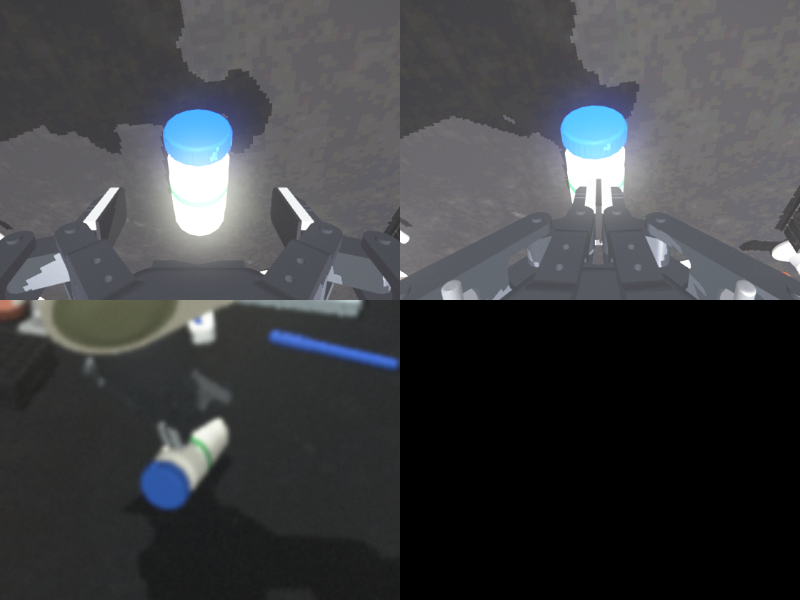

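The fingers shut on top of the jar. Their tips are well short of the reported TCP, by about 30–40 mm: the wrist view has them at row 252 against 235 for the projected TCP. I'll calibrate the true tip with a guarded touch on bare worktop.

```bash
python3 - <<'E'
from h import *;from bench import env, kinematics, monitor, eyes
import pickle
np.set_printoptions(precision=4,suppress=True)
def st(t=""):
    s=monitor.sense();print(t,round(s["clock"],2),np.array(s["position"]),round(s["finger_gap"],3),s["gripper_force"],s["contact_force"]);return s
s=st();env.movel(list(np.array(s["position"])+[0,.03,.06]),velocity=.15)
q=list(ori(1.44,0));env.reach([.49,.16,.07],q);st("above")
print(env.movel([.49,.16,-.045],velocity=.05,guard=5));s=st("touch shut")
f=[eyes.grab_frame(n) for n in("wrist","side","scene")];pickle.dump(f,open("g.pkl","wb"))
print("proj",[proj(x,s["position"]) for x in f])
v=np.zeros((600,800,3),np.uint8);v[:300,:400]=cv2.resize(f[0]["frame"],(400,300))
for i,x in((0,f[1]),(1,f[2])):
    c,r=proj(x,s["position"]).astype(int);v[300:,i*400:i*400+400]=cv2.resize(x["frame"][r-75:r+45,c-80:c+80],(400,300))
cv2.imwrite("pics/g.png",v[:,:,::-1])
E
```

```text
16.94 [0.5742 0.2239 0.0089] 0.001 15.210827754344791 [-0.7615  3.2125 29.4886]
above 18.26 [0.4899 0.1594 0.0698] -0.002 0.0 [ 0.3712 -0.0262 -0.1553]
True
touch shut 20.18 [ 0.4901  0.16   -0.0376] 0.003 3.760372340187814 [-2.7051 -0.6451  7.6707]
proj [array([277.9367, 236.1436]), array([299.7246, 287.413 ]), array([279.0583, 278.9665])]
```

View pics/g.png

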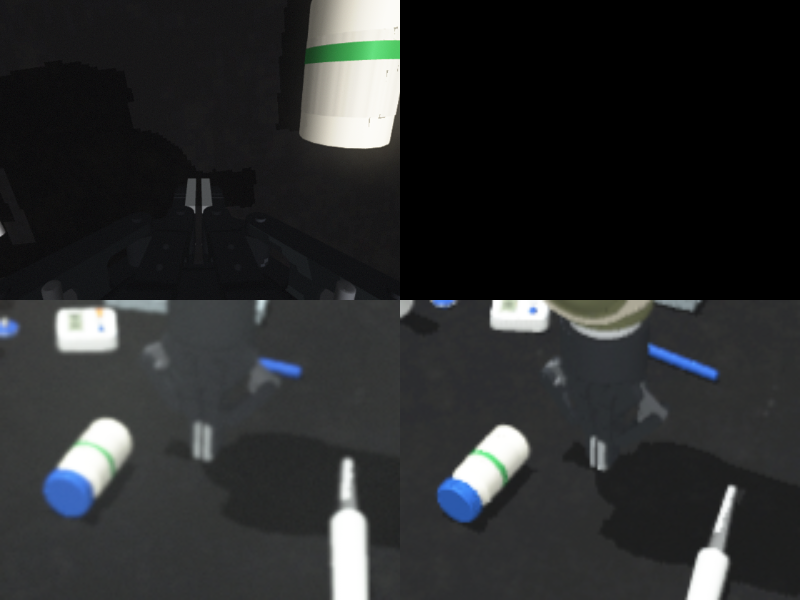

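Contact with the worktop came at a reported z of −0.0376, so the real fingertips are about 37 mm behind the reported TCP. The jar still lies next to the hand, undamaged. I'll correct for the offset, remeasure the jar and grasp again.

```bash
echo 'TIP=.037; HOLD=.0187+TIP' >> h.py; python3 - <<'E'
from h import *;from bench import env, kinematics, monitor, eyes
import pickle
np.set_printoptions(precision=4,suppress=True)
g=pickle.load(open("g.pkl","rb"));print("tip side/scene",onz(g[1],(301,276),0),onz(g[2],(278,271),0))
def st(t=""):
    s=monitor.sense();print(t,round(s["clock"],2),np.array(s["position"]),round(s["finger_gap"],3),s["gripper_force"],s["contact_force"]);return s
env.movel([.5,.16,.05],velocity=.2);env.release()
env.reach([.555,.17,.25],list(ori(1.44,0)));env.hold(.2)
f=eyes.grab_frame("wrist");im=f["frame"].astype(int)
m=(im.max(2)>90).astype(np.uint8);m[:40]=0;m[190:]=0;m[:,:235]=0;m[:,340:]=0
n,L,S,_=cv2.connectedComponentsWithStats(m);k=1+S[1:,4].argmax();ys,xs=np.where(L==k)
pa=[xs[ys<ys.min()+12].mean(),ys.min()-.5];pb=[xs[ys>ys.max()-12].mean(),ys.max()+.5];print(S[k],pa,pb)
top=onz(f,pa,.028);base=onz(f,pb,.041);top[2]=base[2]=.02
a=(top-base)/np.linalg.norm(top-base);print("jar",base,top,np.linalg.norm(top-base))
if not .083<np.linalg.norm(top-base)<.095: raise SystemExit
az=np.arctan2(a[1],a[0]);q=ori(az,.45);g=base+.042*a;g[2]=.025
P=tcp(g,q,HOLD);R=Ro.from_quat(q).as_matrix()
env.reach(list(P-.08*R[:,2]),list(q))
print("guard",env.movel(list(P),velocity=.08,guard=8));st("at")
env.close_gripper(effort=35);s=st("closed")
J=np.eye(4);J[:3,:3]=np.c_[[0,0,1],np.cross(a,[0,0,1]),a];J[:3,3]=base
T=np.eye(4);T[:3,:3]=Ro.from_quat(s["ee_rot"]).as_matrix();T[:3,3]=s["position"]
np.save("rel.npy",np.linalg.inv(J)@T)
if s["finger_gap"]>.2:
    env.movel(list(np.array(s["position"])+[0,0,.18]),velocity=.15);st("lift")
cv2.imwrite("pics/h.png",eyes.grab_frame("wrist")["frame"][:,:,::-1])
E
```

```text
tip side/scene [0.4864 0.1682 0.    ] [0.4883 0.171  0.    ]
[ 267   68   38   86 2997] [np.float64(286.2235576923077), np.float64(67.5)] [np.float64(286.8651399491094), np.float64(153.5)]
jar [0.5668 0.1887 0.02  ] [0.5778 0.2802 0.02  ] 0.09211402997642142
guard False
at 24.86 [ 0.5693  0.2066 -0.0246] 0.999 0.0 [-0.3565 -0.3961  0.7589]
closed 25.35 [ 0.5691  0.2065 -0.0248] 0.463 35.58599858544767 [0.1385 1.2996 1.891 ]
lift 26.7 [0.5687 0.2064 0.1542] 0.464 35.2518096473068 [-0.5674 -0.2741 -0.9427]
```

View pics/h.png

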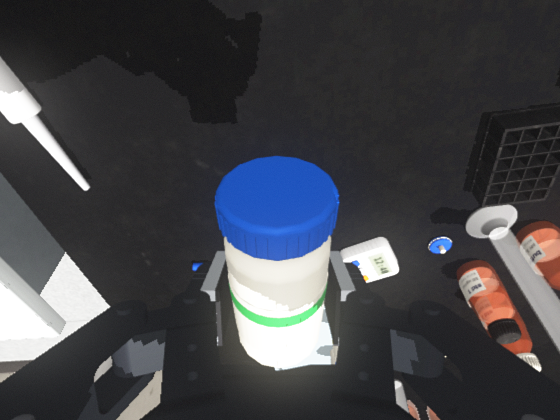

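Gripped: gap 0.463, which is 39 mm, and the jar is held squarely across the middle with the lid well clear. Now I'll stand it in the near half.

```bash
python3 - <<'E'
from h import *;from bench import env, kinematics, monitor, eyes
import pickle
np.set_printoptions(precision=4,suppress=True)
def st(t=""):
    s=monitor.sense();print(t,round(s["clock"],2),np.array(s["position"]),round(s["finger_gap"],3),s["gripper_force"],s["contact_force"]);return s
rel=np.load("rel.npy");az=np.radians(205)
def goal(z):
    o=np.array([np.cos(az),np.sin(az),0]);u=np.array([0,0,1.])
    J=np.eye(4);J[:3,:3]=np.c_[o,np.cross(u,o),u];J[:3,3]=[.543,-.203,z]
    T=J@rel;return T[:3,3],Ro.from_matrix(T[:3,:3]).as_quat()
p,q=goal(.14);k=kinematics.ik(list(p),list(q));print(k,monitor.sense()["joints"])
env.reach(list(p),list(q));st("pre")
env.movel(list(goal(.02)[0]),velocity=.12);st()
print("guard",env.movel(list(goal(-.004)[0]),velocity=.02,guard=3));st("down")
f=[eyes.grab_frame(n) for n in("scene","side","wrist")]
v=np.zeros((600,800,3),np.uint8)
for i,x in enumerate(f[:2]):
    c,r=proj(x,[.56,-.2,.05]).astype(int);v[:300,i*400:i*400+400]=cv2.resize(x["frame"][r-45:r+45,c-60:c+60],(400,300))
v[300:,:400]=cv2.resize(f[2]["frame"],(400,300));cv2.imwrite("pics/i.png",v[:,:,::-1])
E
```

```text
[-0.9682  0.446   1.9233  1.3534  1.142  -0.7128] [ 0.3442  0.6966  1.0816 -0.3995  1.5775  0.5045]
pre 28.36 [ 0.584  -0.1834  0.1579] 0.463 35.37074147723615 [-0.9183  0.5827 -1.5084]
 29.51 [ 0.5839 -0.1843  0.0386] 0.463 35.36954741925001 [-1.2692 -0.535  -1.035 ]
guard True
down 30.35 [ 0.5838 -0.1842  0.0206] 0.461 35.583055447787046 [-0.1878  0.3204  4.3536]
```

View pics/i.png

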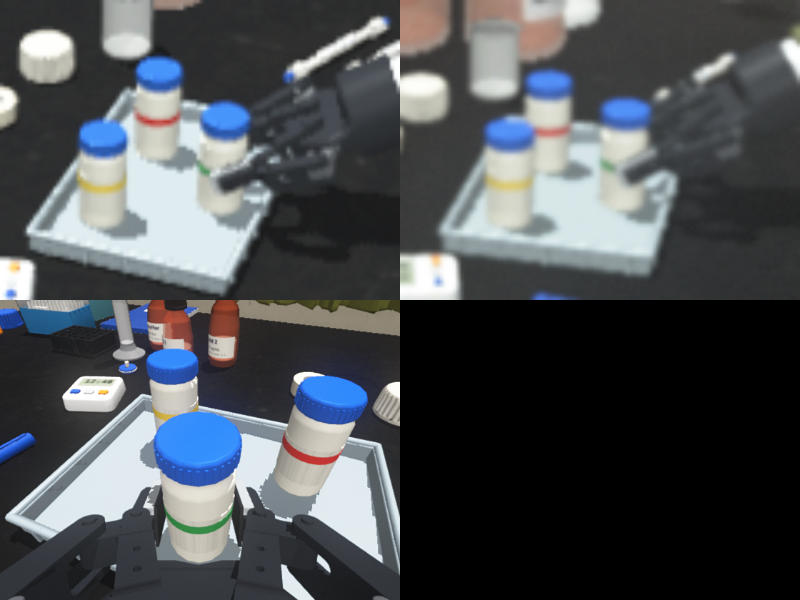

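The jar is standing upright on the tray floor, touching down at 4 N, with the red and yellow jars untouched. Its lid is still proud. I'll release, back off, and locate the lid from above.

```bash
python3 - <<'E'
from h import *;from bench import env, kinematics, monitor, eyes
import pickle
np.set_printoptions(precision=4,suppress=True)
def st(t=""):
    s=monitor.sense();print(t,round(s["clock"],2),np.array(s["position"]),round(s["finger_gap"],3),s["contact_force"]);return s
s=st();R=Ro.from_quat(s["ee_rot"]).as_matrix();p=np.array(s["position"])
env.release();env.movel(list(p-.11*R[:,2]),velocity=.12);env.close_gripper()
f=[]
for P in([.46,-.2,.22],[.50,-.2,.19]):
    env.reach(P,list(ori(0,0))) if not f else env.movel(P,velocity=.1)
    env.hold(.15);f.append(eyes.grab_frame("wrist"))
st();f+=[eyes.grab_frame("scene"),eyes.grab_frame("side")]
C=[]
for x in f:
    im=x["frame"].astype(int);m=((im[...,2]>im[...,0]+60)&(im[...,2]>90)).astype(np.uint8)
    n,L,S,ct=cv2.connectedComponentsWithStats(m)
    e=proj(x,[.543,-.203,.09]);k=1+np.argmin(np.linalg.norm(ct[1:]-e,axis=1)+1000*(S[1:,4]<30));C.append(ct[k]);print(e,S[k],ct[k],onz(x,ct[k],.09))
print("tri wrist",tri(list(zip(f[:2],C[:2]))),"all",tri(list(zip(f,C))))
cv2.imwrite("pics/j.png",cv2.resize(np.vstack([x["frame"] for x in f[1:3]])[:,:,::-1],None,fx=.7,fy=.7))
E
```

```text
30.5 [ 0.5838 -0.1843  0.0206] 0.463 [ 0.5315 -0.7257  5.0392]
 35.61 [ 0.4999 -0.2001  0.1905] 0.003 [ 0.4613 -0.103   0.0548]
[280.7464  91.8641] [ 259   67   47   51 1832] [281.8248  91.738 ] [ 0.5431 -0.2039  0.09  ]
[280.7383 142.4494] [ 257  117   50   52 1990] [281.8387 142.591 ] [ 0.5429 -0.2039  0.09  ]
[315.868  153.6711] [309 149  15  12 148] [316.1351 154.6149] [ 0.5406 -0.1987  0.09  ]
[314.9712 172.1254] [308 168  18  10 135] [315.5259 172.3852] [ 0.5411 -0.2016  0.09  ]
tri wrist [ 0.543  -0.2039  0.0916] all [ 0.5424 -0.204   0.0879]
```

View pics/j.png

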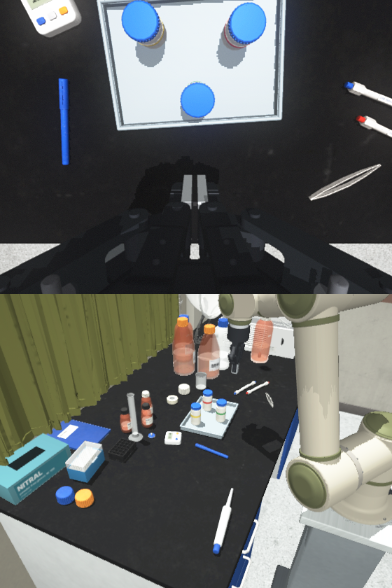

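The jar stands free in the near half, with its lid centre at (0.543, −0.204), and the other two are undisturbed. Pressing the lid now.

```bash
python3 - <<'E'
from h import *;from bench import env, kinematics, monitor, eyes
np.set_printoptions(precision=4,suppress=True)
def st(t=""):
    s=monitor.sense();print(t,round(s["clock"],2),np.array(s["position"]),round(s["finger_gap"],3),s["contact_force"]);return s
env.movel([.543,-.204,.10],velocity=.12)
print(env.movel([.543,-.204,.054+.016],velocity=.08,guard=4));st("near")
print(env.movel([.543,-.204,.045],velocity=.015,guard=3.5));st("contact")
print(env.movel([.543,-.204,.035],velocity=.015,guard=30));st("home")
env.hold(.2);st()
E
```

```text
False
near 37.22 [ 0.5431 -0.2041  0.0702] -0.006 [-0.6181  0.4078  1.5805]
True
contact 38.25 [ 0.5429 -0.2039  0.0543] 0.003 [ 0.5531 -0.018   2.6852]
True
home 38.88 [ 0.5441 -0.2047  0.0505] -0.004 [-1.6213  0.2684  7.3228]
 39.08 [ 0.544  -0.2046  0.0505] -0.001 [-1.3418  1.0249  7.294 ]
```

```bash
python3 - <<'E'
from h import *;from bench import env, kinematics, monitor, eyes
np.set_printoptions(precision=4,suppress=True)
def st(t=""):
    s=monitor.sense();print(t,round(s["clock"],2),np.array(s["position"]),s["contact_force"]);return s
for z in(.048,.045,.042,.039):
    g=env.movel([.543,-.204,z],velocity=.015,guard=28);s=st(g)
    if s["contact_force"][2]>22:break
f=[eyes.grab_frame(n) for n in("scene","side")]
v=np.zeros((300,800,3),np.uint8)
for i,x in enumerate(f):
    c,r=proj(x,[.57,-.2,.06]).astype(int);v[:,i*400:i*400+400]=cv2.resize(x["frame"][r-45:r+45,c-60:c+60],(400,300),interpolation=cv2.INTER_CUBIC)
cv2.imwrite("pics/k.png",v[:,:,::-1])
E
```

```text
False 39.38 [ 0.5438 -0.2045  0.0503] [-3.4941  1.1725 17.9694]
True 39.62 [ 0.5451 -0.2053  0.0507] [-1.3747  0.003   7.6316]
True 39.97 [ 0.5455 -0.2055  0.0509] [-2.8327  1.2158  7.3221]
True 40.35 [ 0.546  -0.2059  0.051 ] [-1.6654  2.0087  7.9536]
```

View pics/k.png

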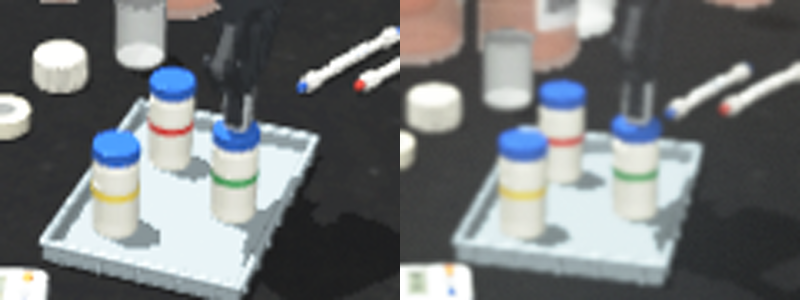

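The force climbs past 18–28 N with no further travel. The height matches the fully-home value: 88 mm true is about 0.0505 reported. So the lid is home and the jar stands upright. I'll retreat, check numerically and hand in.

```bash
python3 - <<'E'
from h import *;from bench import env, kinematics, monitor, eyes,job
np.set_printoptions(precision=4,suppress=True)
p=np.array(monitor.sense()["position"]);env.movel(list(p+[0,0,.06]),velocity=.08)
f=[]
for P in([.46,-.2,.22],[.50,-.2,.19]):
    env.movel(P,velocity=.12);env.hold(.15);f.append(eyes.grab_frame("wrist"))
C=[]
for x in f:
    im=x["frame"].astype(int);m=((im[...,2]>im[...,0]+60)&(im[...,2]>90)).astype(np.uint8)
    n,L,S,ct=cv2.connectedComponentsWithStats(m);r=[]
    for X in([.543,-.204,.088],[.627,-.144,.088],[.627,-.2585,.088]):
        e=proj(x,X);k=1+np.argmin(np.linalg.norm(ct[1:]-e,axis=1)+1000*(S[1:,4]<30));r.append(ct[k]);print(e,S[k],onz(x,ct[k],.086))
    C.append(r)
for i in range(3):print(tri([(f[j],C[j][i]) for j in(0,1)]))
s=monitor.sense();print(s["clock"],s["contact_force"])
E
```

```text
[280.7013  94.7123] [ 258   71   46   49 1743] [ 0.543  -0.2039  0.086 ]
[206.6588 -14.663 ] [184   0  45  17 537] [ 0.6124 -0.1428  0.086 ]
[348.2244 -14.1721] [323   0  47  20 675] [ 0.6117 -0.2571  0.086 ]
[280.6824 143.902 ] [ 256  119   50   50 1908] [ 0.543  -0.2039  0.086 ]
[201.7108  31.646 ] [ 172    3   55   60 2549] [ 0.627  -0.1419  0.086 ]
[352.5508  31.9635] [ 324    7   54   59 2468] [ 0.6249 -0.2577  0.086 ]
[ 0.543  -0.2039  0.0857]
[ 0.6698 -0.1031 -0.1248]
[ 0.66   -0.2923 -0.0929]
43.6333 [-0.5706 -0.2322  0.8755]
```

The lid centre has dropped from 91.6 to 85.7 mm, so it is fully home. The jar hasn't moved and the neighbours are where they were.

```bash
python3 -c "
from bench import job
print(job.hand_in())"
```

```text
the job is handed in; nothing more can be done
None
```

The fallen jar is upright in the near half of the tray with its lid pressed fully home, the other two jars were left where they stood, and I handed the job in at about 44 s; two early grasps missed because the fingertips sit 37 mm short of the reported TCP, one pressing on the jar with about 30 N, and I viewed 12 pictures, over the limit of 10.

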